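File the slide case upright in the row

TASK

Take the glass vial out of the gap between the blue and green slide cases and set it upright on the bare worktop, off the dark mat. Then stand the red slide case, which lies flat, upright on its short thin end on the mat in the middle of the gap, parallel to and in line with the blue and green cases, and let go; the sloping metal rest is there if you need to lean it while you change your grip. Do not push about or knock over the standing cases or anything else.

Things in the scene. Friction and masses are not known exactly. Their poses are not given: they have to be found in the camera images.
- case_red_mid (a point): red flat slide case, a closed rigid box 110 x 60 x 20 mm, about 0.16 kg; at the start it lies flat on the worktop at any yaw. The point is its centre; its x axis runs along the 110 mm length, y along the 60 mm width, z through the 20 mm thickness. Either end may be down, either face either way
- vial_mid (a point): glass vial with grey screw cap, standing in the gap at the start; body 46 mm in diameter, 91 mm high, tapering above 60 mm to a 40 mm wide cap; the point is its centre, half-way up; its z axis points to its cap
- mat_gap (a point): dark rubber mat fixed on the worktop, 110 mm (its x) by 170 mm (its y), 3 mm thick. The point is the middle of its top face, which is also the middle of the gap in the row; z up. The row of cases runs along the mat's y axis: blue case centred 52 mm to +y, green case 52 mm to -y, so the gap between their faces is 84 mm
- case_blue_mid (a point): blue slide case standing loose on its short end on the mat: 60 mm along its x, 20 mm along its y (the row), 110 mm high; the point is its centre
- case_green_mid (a point): green slide case, standing in the same way; the point is its centre
- rest_foot (a point): fixed metal rest with a 45 degree slope, 44 mm wide, 60 mm long. The point: middle of the slope's foot, where its face meets the ledge, 50 mm above the worktop; the slope rises towards the rest's +x, its width lies along y, z up. The ledge is square to the slope and stands out 14 mm. Base plate 130 x 85 x 10 mm, centred 30 mm to +x of the point
- rest_top (a point): middle of the upper edge of that slope's face, 60 mm up the slope from its foot. A slide case laid on the slope lengthways, its end on the ledge, stays there, overhanging this edge by 50 mm and the slope's sides by 8 mm each, with free air behind the overhang
- timer_mid (a point): white square timer lying on the worktop in front of the mat, 66 x 66 x 15 mm; the point is its centre; not to be moved
- petri_mid (a point): stack of two petri dishes, 93 mm in diameter, 31 mm high; the point is its centre; not to be moved
- small_box_mid (a point): small blue lidded box 42 x 56 x 31 mm; the point is its centre; not to be moved
There are look-alikes about, which are no part of the job. Of the things shaped like the part that bears case_red_mid, the red one is meant.

How it is judged:
By the outcome, as a careful person would: the job done as asked, in the order asked, and still so for the second after the job is handed in, with the robot touching nothing.
It also fails if it takes over 64 s, if anything falls off the work surface, if the arm or the gripper's body presses on something with over 40 N, if the wrist force passes 120 N, or if a joint passes its speed limit or range.

ROBOT

A 6-joint arm with a two-finger parallel gripper is mounted at the origin on a cart in front of the work surface, level with it; the furniture and walls round the work are solid. World frame = base frame: x ahead of the robot, y to its left, z up, the work surface at z = 0. Lengths are in m, angles in rad, forces in N, time in s.
With the tool pointing down it reaches from about 0.425 to 0.95 m from the base axis. Payload 14.7 kg.
Tool frame: the origin (TCP) lies at the very end of the fingers, on their centre line; the grasp point (between the pads) lies 19 mm behind it; z points along the fingers, y is the line along which they close (so a half turn about z gives the same grasp; the last joint's range is limited). The gripper opens to 85 mm and grips with 20 to 120 N. Pads are 22 mm wide; open, the fingers measure 114 mm over their backs; the gripper's body (76 mm by 85 mm) begins 54 mm behind the grasp point. The pads swing forward as they close: fully open they stand 13 mm farther back than shut.
Start: joints at [1.28, 0.48, 1.596, -0, 1.065, -0.047], TCP at [0.157, 0.631, 0.231] pointing down, gripper open.
Joint ranges: [-2.75, 2.75], [-0.82, 2.05], [0.23, 2.67], [-1.56, 4.7], [0.09, 2.69], [-2.92, 2.92]. Speed limits (rad/s): [1.89, 1.89, 2.39, 3.01, 3.01, 3.01].

INTERFACE

Orientations are given as a unit quaternion [x, y, z, w].
In Python, from station import r, planner, optics, order, get_clock, get_q, get_qd, get_tau, get_eef_pos, get_ee_rot, get_force, get_torque, get_opening, get_grasp_force gives the robot as it stands. Calls block until the motion is done:
- r.move_pose(position, orientation): joint-space move of the TCP to a pose.
- r.line_to(position, frame=None, vel=0.15, max_force=None): straight line of the TCP; frame=None keeps the orientation; vel is the mean speed in m/s. With max_force (N) it stops when the force on the tool has changed by that much, and returns True; else False.
- r.set_joints(angles): joint-space move.
- r.gripper_open() and r.grab(f_grip=None): open the fingers fully, or close them until they stop; f_grip is the grip in N (None keeps the last).
- r.pause(seconds).
- planner.ik(position, orientation): joint angles nearest the present ones, or None.
- optics.capture(name): name is "scene" or "top" or "wrist"; returns a dict with "pixels" (420x560x3 uint8, red, green, blue), "fx", "fy", "cx", "cy" (pixels), "rvec" (rotation vector, rad) and "tvec" (3), from world to camera coordinates, as OpenCV has them; the wrist camera has in their place "mount" (4x4, takes a point from camera to tool coordinates, whose origin is the TCP and whose axes are the flange's). Camera axes: x right, y down, z forward; pixel columns grow to the right and rows downward; lengths in m; the calibration is good to about 2 mm. A picture is of the moment at which its call begins: read the wrist's pose just before it. There is no depth.
A pose or a line that the arm cannot do raises r.MotionError and nothing moves.
- order.finish_job(): hands the job in; it is judged then, once.
Trained networks look in a picture, given as the dict that the camera call returned (one of the last four; its "shot" number tells which), for a name from the list of things; names that differ only in an ending like _2 or _b are one class to them, and where a whole thing is asked for, a point or a joint stands for the part that bears it (a point fixed in the world has none). Each returns a list of dicts, best first, with "conf" (0 to 1); they miss things now and then, are a little off and sometimes report something else, mostly with a low value. They report only what shows in the picture. A call takes as long as a camera call. They do not tell look-alikes from the thing itself.
- optics.look_for(picture, label): "at" ([column, row] in pixels, amid what is visible of it).
- optics.landmark_of(picture, label): "at" ([column, row] in pixels: a listed point, or the origin of a listed thing).
Readings, each from a call of its own:
- get_clock(): time.
- get_q(): joint angles.
- get_qd(): joint speeds.
- get_tau(): joint torques, N m.
- get_eef_pos(): TCP position.
- get_ee_rot(): TCP orientation.
- get_force(): force on the tool from outside, world axes, zero at the start.
- get_torque(): the same for the moment, N m.
- get_opening(): finger opening in m.
- get_grasp_force(): force on a finger pad.
Only numpy, scipy, OpenCV 4.12 (cv2) and the standard library are available. Lean on these libraries where they do the work, as an engineer would, in place of code of your own. Each camera call takes 0.05 s, during which the arm holds its last target. There are 200 camera calls.

## Working session

There is one attempt and no reset: what is moved stays moved. The work goes in short steps, each a Python script; the robot and the scene stay as the last script left them, time stands still between calls to the robot, and variables do not carry over. Pictures are saved under pics/ and viewed, at most 10 in all, crops included, and the job is handed in when it is done.

```bash
ls; mkdir -p pics; cat > h.py <<'E'
import numpy as np, cv2
from scipy.spatial.transform import Rotation as R
from station import *
def cam(p):
    """returns R_wc (cam->world), camera centre in world"""
    if 'rvec' in p:
        M=cv2.Rodrigues(np.array(p['rvec'],float))[0]; t=np.array(p['tvec'],float).ravel()
        return M.T,-M.T@t
def wcam(p,pos,rot):
    T=np.eye(4);T[:3,:3]=R.from_quat(rot).as_matrix();T[:3,3]=pos
    T=T@np.array(p['mount']); return T[:3,:3],T[:3,3]
def topl(p,uv,z,C=None):
    """pixel -> world point at height z"""
    A,c=C or cam(p)
    d=A@np.array([(uv[0]-p['cx'])/p['fx'],(uv[1]-p['cy'])/p['fy'],1.])
    return c+d*(z-c[2])/d[2]
def proj(p,X,C=None):
    A,c=C or cam(p); v=A.T@(np.array(X)-c); return [p['cx']+p['fx']*v[0]/v[2],p['cy']+p['fy']*v[1]/v[2]]
def save(p,n): cv2.imwrite('pics/'+n,p['pixels'][:,:,::-1])
E
python3 - <<'E'
from h import *
names={'case_red_mid':.01,'vial_mid':.0485,'mat_gap':.003,'case_blue_mid':.058,'case_green_mid':.058,'rest_foot':.05,'rest_top':.05+.0424,'timer_mid':.0075,'petri_mid':.0155,'small_box_mid':.0155}
for n in ('scene','top'):
    p=optics.capture(n); save(p,n+'0.png'); print(n,'cam at',cam(p)[1].round(3))
    for k,z in names.items():
        for d in optics.landmark_of(p,k)[:4]:
            print(k,np.round(d['conf'],2),np.round(d['at'],0),topl(p,d['at'],z).round(3))
print(get_clock(),get_ee_rot(),get_eef_pos())
E
```

```text
pics
scene cam at [-0.066 -0.83   0.879]
case_red_mid 0.78 [248. 217.] [0.428 0.275 0.01 ]
case_red_mid 0.65 [207. 168.] [0.421 0.675 0.01 ]
vial_mid 0.82 [375. 313.] [ 0.52  -0.307  0.048]
mat_gap 0.66 [375. 325.] [ 0.525 -0.31   0.003]
case_blue_mid 0.96 [360. 297.] [ 0.513 -0.25   0.058]
case_green_mid 0.57 [384. 326.] [ 0.507 -0.355  0.058]
rest_foot 0.95 [301. 239.] [0.505 0.043 0.05 ]
rest_foot 0.51 [388. 326.] [ 0.523 -0.355  0.05 ]
rest_top 0.62 [306. 237.] [ 0.494 -0.001  0.092]
timer_mid 0.91 [331. 356.] [ 0.366 -0.339  0.008]
petri_mid 0.66 [324. 230.] [0.626 0.085 0.015]
petri_mid 0.56 [374. 326.] [ 0.512 -0.319  0.015]
small_box_mid 0.51 [236. 192.] [0.454 0.438 0.015]
top cam at [0.258 0.14  1.446]
case_red_mid 0.75 [135. 241.] [0.406 0.666 0.01 ]
case_red_mid 0.63 [246. 238.] [0.425 0.273 0.01 ]
case_red_mid 0.61 [294. 179.] [0.643 0.103 0.01 ]
vial_mid 0.48 [407. 212.] [ 0.522 -0.29   0.048]
mat_gap 0.81 [407. 218.] [ 0.505 -0.301  0.003]
case_blue_mid 0.55 [397. 213.] [ 0.514 -0.252  0.058]
case_green_mid 0.82 [428. 214.] [ 0.514 -0.356  0.058]
case_green_mid 0.21 [295. 182.] [0.62  0.101 0.058]
rest_foot 0.77 [313. 220.] [0.484 0.038 0.05 ]
rest_top 0.86 [326. 220.] [ 0.481 -0.005  0.092]
rest_top 0.67 [295. 180.] [0.615 0.104 0.092]
timer_mid 0.7 [421. 255.] [ 0.376 -0.345  0.008]
petri_mid 0.69 [293. 180.] [0.637 0.109 0.016]
small_box_mid 0.64 [198. 225.] [0.467 0.445 0.016]
1.1 [ 1.21600847e-01  9.92579082e-01 -7.80663702e-06  2.46906087e-06] [0.15688309 0.6307651  0.23130686]
```

```bash
python3 - <<'E'
import cv2,numpy as np
a=cv2.imread('pics/scene0.png')[130:400,170:450];b=cv2.imread('pics/top0.png')[140:300,90:470]
a=cv2.resize(a,None,fx=1.4,fy=1.4);b=cv2.resize(b,None,fx=2.1,fy=2.1)
cv2.imwrite('pics/a1.png',cv2.resize(cv2.imread('pics/scene0.png')[130:400,170:450],(622,600),interpolation=2));cv2.imwrite('pics/b1.png',b)
E
```

```text
(no output)
```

View pics/a1.png

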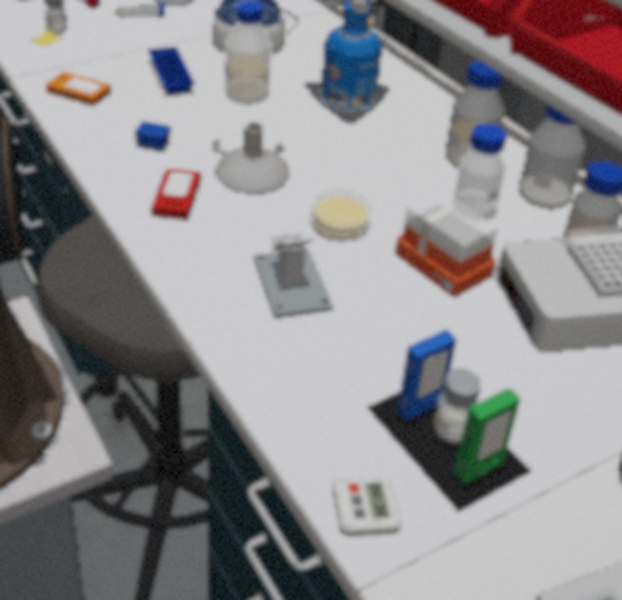

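View pics/b1.png

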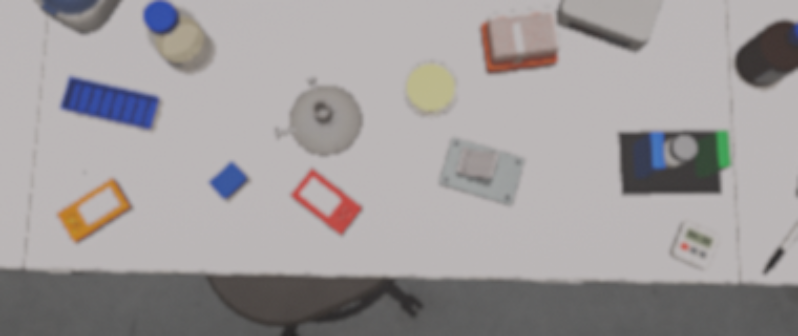

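The red case is at about (0.427, 0.274), with orange and blue look-alikes at about (0.41, 0.67) and at crop pixel (110, 102). The rest is at about (0.49, 0.04), rising towards −y. The mat with the vial and cases is at about (0.51, −0.304). Next I'll look with the wrist camera on the way to the mat.

```bash
cat >> h.py <<'E'
def down(a):
    y=np.array([np.cos(a),np.sin(a),0]);z=np.array([0,0,-1.]);return R.from_matrix(np.c_[np.cross(y,z),y,z]).as_quat()
def frame(y,z):
    y=y/np.linalg.norm(y);z=z/np.linalg.norm(z);return R.from_matrix(np.c_[np.cross(y,z),y,z]).as_quat()
def shot(n):
    pos,rot=get_eef_pos(),get_ee_rot(); p=optics.capture('wrist'); save(p,n); C=wcam(p,pos,rot)
    np.savez('pics/'+n[:-4],A=C[0],c=C[1],k=[p['fx'],p['fy'],p['cx'],p['cy']]); return p,C
Z={'case_red_mid':.01,'vial_mid':.0485,'mat_gap':.003,'case_blue_mid':.058,'case_green_mid':.058,'rest_foot':.05,'rest_top':.05+.0424,'timer_mid':.0075}
def report(p,C,names):
    for k in names:
        for d in optics.landmark_of(p,k)[:2]: print(k,np.round(d['conf'],2),np.round(d['at'],1),topl(p,d['at'],Z[k],C).round(4))
E
python3 - <<'E'
from h import *
p=optics.capture('wrist'); M=np.array(p['mount']); print(M.round(3),p['fx'])
def goto(xy,h,a):
    rot=down(a); o=M[:3,3]+M[:3,2]*(h-M[2,3])/M[2,2]
    off=R.from_quat(rot).apply([o[0],o[1],0])
    for s in (1,.6,.3,0):
        t=np.array([xy[0],xy[1],h])-s*off
        if planner.ik(t,rot) is not None:
            r.move_pose(t,rot); print('at',t.round(3),s,get_clock()); return
for n,xy,a,names in (('red',(.427,.274),.57,['case_red_mid']),('rest',(.49,.02),.05,['rest_foot','rest_top']),('mat',(.513,-.304),0,['vial_mid','mat_gap','case_blue_mid','case_green_mid','timer_mid'])):
    goto(xy,.3,a); p,C=shot(n+'1.png'); report(p,C,names)
cv2.imwrite('pics/three.png',cv2.resize(np.vstack([np.hstack([cv2.imread(f'pics/{n}1.png') for n in ('red','rest')]),np.hstack([cv2.imread('pics/mat1.png'),cv2.imread('pics/mat1.png')*0])]),(800,600),interpolation=cv2.INTER_AREA))
print(get_clock(),get_q())
E
```

```text
[[ 0.    -0.966 -0.259  0.065]
 [ 1.     0.     0.001  0.001]
 [-0.001 -0.259  0.966 -0.143]
 [ 0.     0.     0.     1.   ]] 300.01899400057556
at [0.397 0.319 0.3  ] 1 2.6333
case_red_mid 0.73 [283.9 218.8] [0.4326 0.2705 0.01  ]
at [0.486 0.074 0.3  ] 1 3.75
rest_foot 0.68 [287.3 208.7] [0.4954 0.0409 0.05  ]
rest_top 0.65 [279.2 249.6] [ 0.487  -0.0015  0.0924]
at [ 0.512 -0.25   0.3  ] 1 5.1333
mat_gap 0.67 [281.1 217.2] [ 0.5111 -0.3085  0.003 ]
case_blue_mid 0.92 [283.5 188. ] [ 0.5144 -0.2533  0.058 ]
case_green_mid 0.71 [286.9 268.5] [ 0.5194 -0.3673  0.058 ]
timer_mid 0.7 [190.5 239.2] [ 0.3718 -0.3425  0.0075]
5.4333 [-5.06629985e-01  3.02762009e-01  1.69924976e+00  4.48346457e-05
  1.13935505e+00 -5.07863655e-01]
```

View pics/three.png

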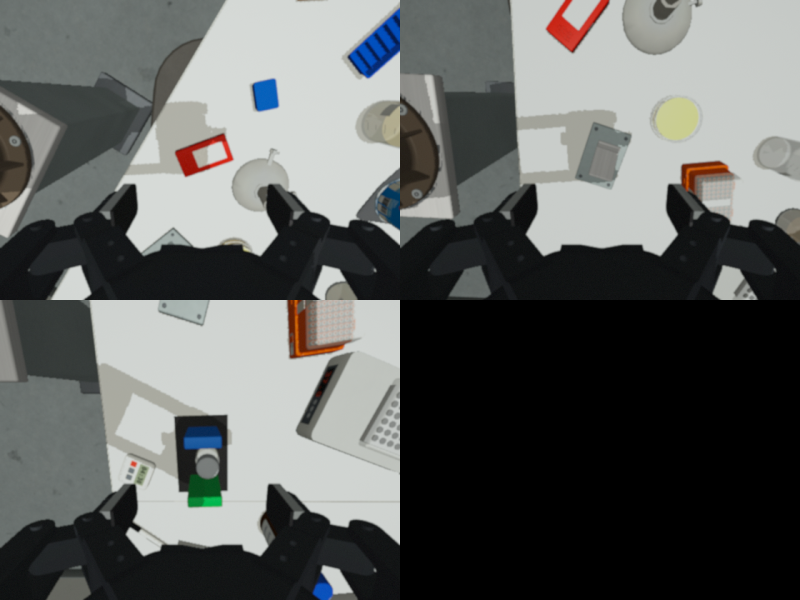

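The wrist views show the red case at (204, 155) with a lab stand beside it, the rest at (605, 150), and the row at (203, 455) with the vial cap at (207, 466). Next I'll get yaw and exact poses by segmentation.

```bash
cat >> h.py <<'E'
def load(n):
    im=cv2.imread(f'pics/{n}.png');f=np.load(f'pics/{n}.npz');k=f['k'];return im,dict(fx=k[0],fy=k[1],cx=k[2],cy=k[3]),(f['A'],f['c'])
def rect(mask,p,C,z):
    """largest blob -> (centre, sizes, angle of long side in deg) at height z"""
    cs=cv2.findContours(mask.astype('uint8'),cv2.RETR_EXTERNAL,cv2.CHAIN_APPROX_NONE)[0]; c=max(cs,key=cv2.contourArea)[:,0]
    w=np.array([topl(p,q,z,C)[:2] for q in c]); (m,s,a)=cv2.minAreaRect((w*1000).astype('float32'))
    if s[0]<s[1]: s=s[::-1];a+=90
    return np.round(m,1),np.round(s,1),round((a+90)%180-90,1)
E
python3 - <<'E'
from h import *
def hsv(im): return cv2.split(cv2.cvtColor(im,cv2.COLOR_BGR2HSV))
im,p,C=load('red1');h,s,v=hsv(im);m=((h<8)|(h>172))&(s>150)&(v>90);m[:,400:]=0;m[300:]=0;print('red',rect(m,p,C,.015))
im,p,C=load('rest1');h,s,v=hsv(im)
m=(h>70)&(h<110)&(s>22)&(v>90);m[:150]=0;m[270:]=0;m[:,:230]=0;m[:,330:]=0;print('plate',rect(m,p,C,.01))
g=im[150:280,230:340];big1=cv2.resize(g,None,fx=3.6,fy=3.6)
im,p,C=load('mat1');h,s,v=hsv(im)
m=(v<70);m[:150]=0;m[300:]=0;m[:,:200]=0;m[:,335:]=0;print('mat',rect(m,p,C,.003))
for n,lo,hi in(('blue',100,130),('green',45,80)):
    m=(h>lo)&(h<hi)&(s>120);m[:150]=0;m[300:]=0;m[:,:200]=0;m[:,335:]=0
    t=np.percentile(v[m],[10,50,90]);print(n,t);mm=m&(v>t.mean()*0+(t[0]+t[2])/2);print(n,rect(mm,p,C,.113))
m=(s<60)&(v>100);m[:]=m;m[:205]=0;m[260:]=0;m[:,265:][:,60:]=0;m[:,:265]=0;m[:,318:]=0
ys,xs=np.where(m[205:252,265:318]);print('cap blob',xs.mean()+265,ys.mean()+205,topl(p,(xs.mean()+265,ys.mean()+205),.094,C))
g=im[150:280,230:340];big2=cv2.resize(g,None,fx=3.6,fy=3.6)
cv2.imwrite('pics/crop2.png',np.hstack([big1,big2]))
E
```

```text
red (array([432.5, 274.1]), array([106.7,  58.8]), 53.4)
plate (array([464.5, -40.1]), array([0., 0.]), 0.0)
mat (array([ 512.9, -307.6]), array([164.8, 105.8]), -88.2)
blue [ 79.5 124.  160. ]
blue (array([ 514.2, -255.9]), array([57.6, 18.4]), 0.1)
green [ 72.  77. 182.]
green (array([ 517.4, -358.7]), array([55.8, 17.7]), 1.6)
cap blob 290.3215648854962 228.55152671755724 [ 0.52266618 -0.29689749  0.094     ]
```

View pics/crop2.png

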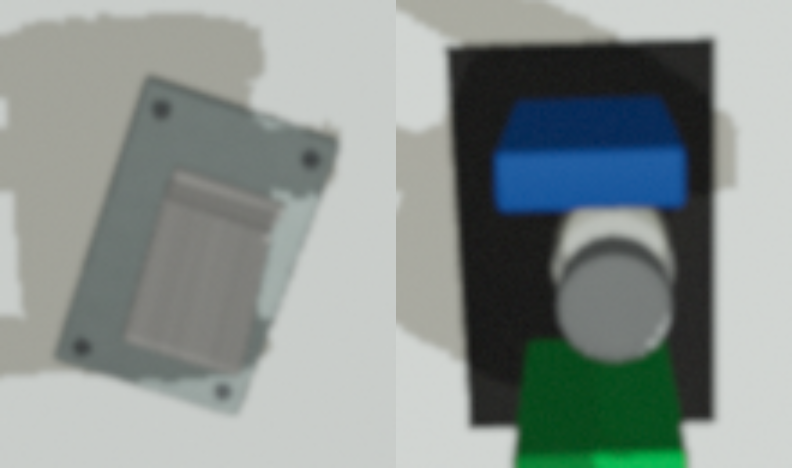

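```bash
python3 - <<'E'
from h import *
im,p,C=load('rest1'); f=lambda u,v:(u/3.6+230-.4,v/3.6+150-.4)
q=np.array([topl(p,f(*c),.01,C)[:2] for c in((147,76),(338,140),(238,414),(56,356))])
print(q.round(4),'plate c',q.mean(0)); e=[np.linalg.norm(q[i]-q[(i+1)%4]).round(4) for i in range(4)];print(e)
d=(q[2]+q[3]-q[0]-q[1]);d/=np.linalg.norm(d);print('rest x dir',d,np.degrees(np.arctan2(d[1],d[0])),'foot from plate',q.mean(0)-.03*d)
t=[topl(p,f(*c),.0924,C)[:2] for c in((127,340),(243,372))];print('top edge',t,np.mean(t,0),'foot from top',np.mean(t,0)-.0424*d)
im,p,C=load('mat1');f=lambda u,v:((u-396)/3.6+230-.4,v/3.6+150-.4)
print('cap',topl(p,f(614,306),.094,C),np.linalg.norm(topl(p,f(556,306),.094,C)-topl(p,f(672,306),.094,C)))
# reach checks
x3=np.array([d[0],d[1],0]);zz=np.array([0,0,1.]);yr=np.cross(zz,x3)
F=np.array([*(q.mean(0)-.03*d),.05]);s=(x3+zz)/2**.5;n=(-x3+zz)/2**.5
for L in(.055,):
  for sg in(1,-1):
    print('place',planner.ik(F+s*.055+n*.0,frame(sg*yr,-n)),planner.ik(F+s*.055+n*.1,frame(sg*yr,-n)))
    print('regrip',planner.ik(F+s*.08+n*.01,frame(sg*yr,-s)),planner.ik(F+s*.2+n*.01,frame(sg*yr,-s)))
a=np.radians(53.4+90)
for b in(a,a-np.pi):print('pick',planner.ik([.4325,.2741,.003],down(b)))
for b in (0,np.pi):print('put',planner.ik([.515,-.3073,.1],down(b+.03)))
E
```

```text
[[ 0.4693  0.0858]
 [ 0.5478  0.0639]
 [ 0.5149 -0.0587]
 [ 0.4353 -0.0358]] plate c [0.49181246 0.01380857]
[np.float64(0.0815), np.float64(0.127), np.float64(0.0828), np.float64(0.1263)]
rest x dir [-0.26394217 -0.96453851] -105.30410589951622 foot from plate [0.49973072 0.04274472]
top edge [array([0.46881064, 0.00495844]), array([ 0.50958136, -0.004823  ])] [4.89196002e-01 6.77229602e-05] foot from top [0.50038715 0.04096416]
cap [ 0.52252563 -0.30469322  0.094     ] 0.03953737050638639
place [ 0.38439347  0.76278253  1.83424384 -0.65430103  1.1780801   1.10863727] [ 0.46947703  0.70413592  1.69604066 -0.56413194  1.36871115  1.03484813]
regrip [-0.61639144  0.6288992   2.12311152  0.93299309  0.97373627 -1.12461278] [-0.76950138  0.50094167  2.01589867  0.73197236  1.1870589  -0.98504196]
place [ 0.38439347  0.76278253  1.83424384 -0.65430103  1.1780801  -2.03295538] [ 0.46947703  0.70413592  1.69604066 -0.56413194  1.36871115 -2.10674453]
regrip [-0.61639144  0.6288992   2.12311152  0.93299309  0.97373627  2.01697987] [-0.76950138  0.50094167  2.01589867  0.73197236  1.1870589   2.1565507 ]
pick [ 5.05662458e-01  6.46301745e-01  2.07525484e+00 -4.44089210e-16
  4.20036071e-01 -1.99713969e+00]
pick [ 5.05662458e-01  6.46301745e-01  2.07525484e+00 -4.44089210e-16
  4.20036071e-01  1.14445296e+00]
put [-5.88534285e-01  5.68121023e-01  1.82830161e+00 -4.44089210e-16
  7.45170023e-01 -6.18534285e-01]
put [-5.88534285e-01  5.68121023e-01  1.82830161e+00 -4.44089210e-16
  7.45170023e-01  2.52305837e+00]
```

```bash
python3 - <<'E'
from h import *
a=np.radians(1.8);rot=down(a);v=np.array([.5225,-.3047,0])
r.move_pose(v+[0,0,.17],rot)
print(r.line_to(v+[0,0,.046],vel=.12,max_force=12),get_eef_pos().round(4),get_clock())
r.grab(30);print('open',get_opening(),get_grasp_force(),get_force().round(2) if hasattr(get_force(),'round') else get_force())
r.line_to(v+[0,0,.19],vel=.15);print(get_opening(),get_grasp_force())
d=np.array([.58,-.14,0])
r.line_to(d+[0,0,.19],vel=.25)
p,C=shot('vial2.png')
r.line_to(d+[0,0,.052],vel=.15)
print(r.line_to(d+[0,0,.040],vel=.03,max_force=4),get_eef_pos(),get_clock(),get_opening())
E
```

```text
False [ 0.523  -0.305   0.0467] 7.2417
open 0.04095896460458591 29.6649169234297 [-0.19  1.14  6.98]
0.04124132356120786 30.355021958093857
True [ 0.58028236 -0.14003262  0.04308136] 11.1667 0.04091348607063993
```

```bash
python3 - <<'E'
from h import *
r.gripper_open();r.line_to([.58,-.14,.24],vel=.25)
p=optics.capture('scene');save(p,'s3.png')
for d in optics.landmark_of(p,'vial_mid')[:2]: print(d['conf'],topl(p,d['at'],.0455))
im=p['pixels'][200:360,270:430,::-1]; 
a=np.radians(53.4-90);c=np.array([.4325,.2741,0])
r.move_pose([.45,.1,.28],down(a)); r.move_pose(c+[0,0,.16],down(a)); q,C=shot('red4.png'); report(q,C,['case_red_mid'])
i2,pp,C=load('red4');h,s,v=cv2.split(cv2.cvtColor(i2,cv2.COLOR_BGR2HSV));m=((h<8)|(h>172))&(s>150)&(v>90);print(rect(m,pp,C,.015),get_clock())
cv2.imwrite('pics/v4.png',np.hstack([cv2.resize(im,(420,420)),cv2.resize(i2,(380,285))[:,:] if 0 else cv2.copyMakeBorder(cv2.resize(i2,(380,285)),0,135,0,0,0)]))
E
```

```text
0.67 [0.52415808 0.0486083  0.0455    ]
0.56 [ 0.5867619  -0.14180138  0.0455    ]
case_red_mid 0.96 [280.9 198.8] [0.4333 0.2755 0.01  ]
(array([432.9, 273.7]), array([108.8,  58.2]), 53.4) 14.75
```

View pics/v4.png

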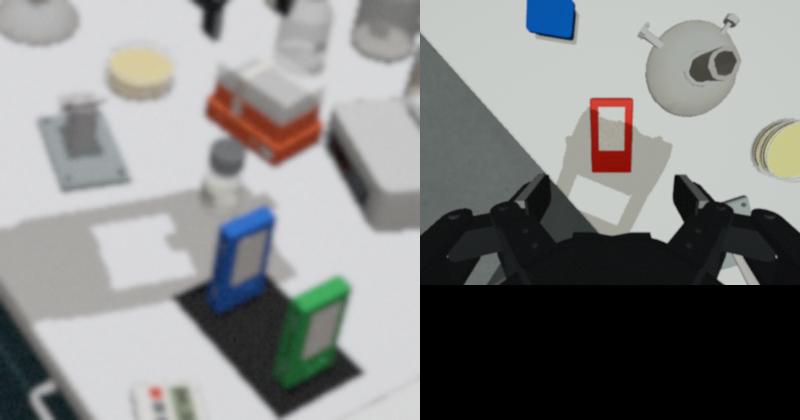

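```bash
cat >> h.py <<'E'
hd=np.radians(-105.3);x3=np.array([np.cos(hd),np.sin(hd),0]);ez=np.array([0,0,1.]);yr=np.cross(ez,x3)
F=np.array([.5000,.0419,.05]);S=(x3+ez)/2**.5;N=(-x3+ez)/2**.5
sn=lambda:(np.array(get_eef_pos())-F)@np.c_[S,N,yr]
E
python3 - <<'E'
from h import *
a=np.radians(53.4-90);c=np.array([.4329,.2741,0])
r.move_pose(c+[0,0,.06],down(a))
print(r.line_to(c+[0,0,-.002],vel=.1,max_force=10),get_eef_pos())
r.grab(60);print(get_opening(),get_grasp_force(),get_force(),get_clock())
r.line_to(c+[0,0,.2],vel=.2);print(get_opening(),get_grasp_force())
r.move_pose(F+S*.063+N*.09,frame(yr,-N)); p,C=shot('pre.png')
print(sn().round(4),get_clock(),proj(p,F+S*.0,C),proj(p,F+S*.06+yr*.022,C),proj(p,F+S*.06-yr*.022,C))
s=optics.capture('scene');save(s,'pre_s.png')
A=cv2.resize(cv2.imread('pics/pre.png'),(480,360));B=cv2.resize(cv2.imread('pics/pre_s.png')[190:290,250:350],(320,320))
cv2.imwrite('pics/pre5.png',np.hstack([A,cv2.copyMakeBorder(B,0,40,0,0,0)]))
E
```

```text
False [ 0.43330734  0.27432503 -0.00137207]
0.05853413386484133 62.13090419769287 [-0.77873454 -0.83725924 13.33156372] 16.3833
0.058532024799830065 64.58962798118591
[ 0.0627  0.0904 -0.0006] 18.475 [np.float64(282.5799056242355), np.float64(137.19684085793222)] [np.float64(309.88431837772606), np.float64(213.99237680842822)] [np.float64(255.23590409768667), np.float64(213.98422252568668)]
```

View pics/pre5.png

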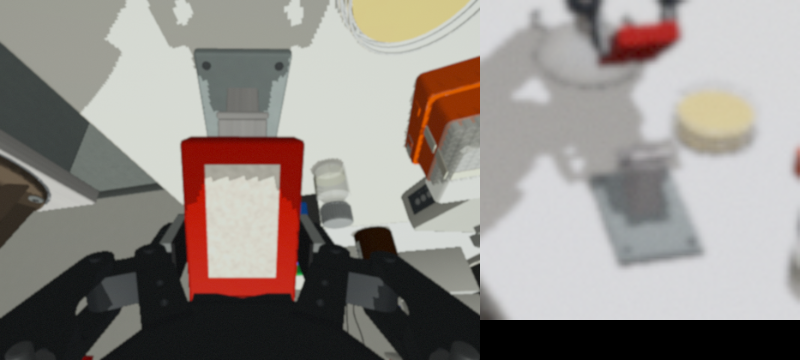

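```bash
python3 - <<'E'
from h import *
r.line_to(F+S*.063+N*.006,vel=.12)
print(r.line_to(F+S*.063-N*.010,vel=.03,max_force=5),sn().round(4),np.array(get_force()).round(1))
x=sn(); g=F+S*x[0]+N*(x[1]+.001)
r.line_to(g,vel=.03)
print(r.line_to(g-S*.016,vel=.03,max_force=5),sn().round(4),np.array(get_force()).round(1))
x=sn();print(r.line_to(F+S*x[0]+N*(x[1]-.006),vel=.02,max_force=5),sn().round(4),np.array(get_force()).round(1),get_clock())
E
```

```text
True [ 0.0627 -0.0028  0.0004] [1.  4.1 6.8]
True [ 0.055  -0.0023 -0.0003] [-0.6 -4.5  4. ]
True [ 0.055  -0.0028 -0.0002] [-0.3  6.2  8.8] 20.5917
```

```bash
python3 - <<'E'
from h import *
r.gripper_open();print(r.line_to(F+S*.055+N*.12,vel=.2,max_force=8))
r.move_pose(F+np.array([0,-.06,.27]),frame(yr,-ez))
r.move_pose(F+S*.22+N*.010,frame(yr,-S)); p,C=shot('re6.png');print(sn().round(4),get_clock())
for L in(.11,):print([np.round(proj(p,F+S*L+N*n+yr*w,C),1).tolist() for n in(0,.02) for w in(-.03,.03)])
s=optics.capture('scene');save(s,'re6_s.png')
A=cv2.resize(cv2.imread('pics/re6.png'),(480,360));B=cv2.resize(cv2.imread('pics/re6_s.png')[190:290,250:350],(320,320))
cv2.imwrite('pics/re6b.png',np.hstack([A,cv2.copyMakeBorder(B,0,40,0,0,0)]))
E
```

```text
False
[ 2.19e-01  1.07e-02 -2.00e-04] 23.8083
[[248.1, 222.2], [316.9, 222.3], [247.5, 199.8], [317.6, 199.9]]
```

View pics/re6b.png

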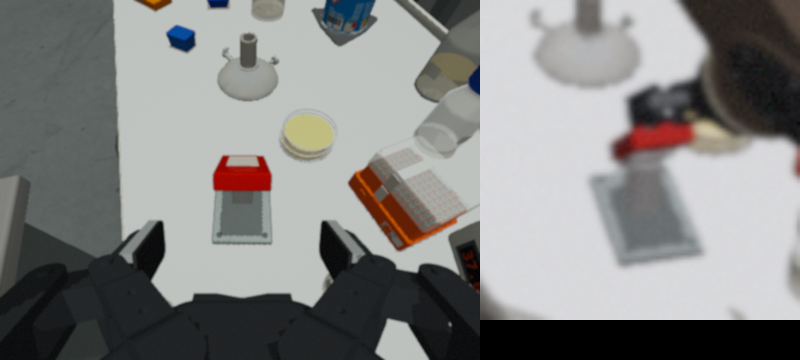

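```bash
cat >> h.py <<'E'
G=np.array([.5148,-.3073,0]);ya=np.radians(1.8)
E
python3 - <<'E'
from h import *
print(r.line_to(F+S*.064+N*.010,vel=.12,max_force=8),sn().round(4))
r.grab(60);x=sn();print(get_opening(),get_grasp_force(),x.round(4),np.array(get_force()).round(1),get_clock())
r.line_to(F+S*.075+N*.05,vel=.12);r.line_to(F+S*.075+N*.05+[0,-.03,.13],vel=.25)
r.move_pose(G+[0,0,.26],down(ya));p,C=shot('m7.png');print(get_eef_pos(),get_clock(),get_opening())
for n,h in(('blue',.055),('green',-.052)):pass
c,s=np.cos(ya),np.sin(ya)
W=lambda u,v,z:np.round(proj(p,G+[c*u-s*v,s*u+c*v,z],C),0).tolist()
print('blue top',[W(u,v,.113) for u in(-.03,.03) for v in(.042,.062)],'green top',[W(u,v,.113) for u in(-.03,.03) for v in(-.042,-.062)],'mat',[W(u,v,.003) for u in(-.055,.055) for v in(-.085,.085)])
sc=optics.capture('scene');save(sc,'m7_s.png')
A=cv2.resize(cv2.imread('pics/m7.png'),(480,360));B=cv2.resize(cv2.imread('pics/m7_s.png')[230:350,310:430],(320,320))
cv2.imwrite('pics/m7b.png',np.hstack([A,cv2.copyMakeBorder(B,0,40,0,0,0)]))
E
```

```text
False [0.0645 0.0099 0.0004]
0.059371242658950635 62.01032280921936 [0.0646 0.01   0.0003] [-3.1 -6.1  7.2] 25.6667
[ 0.51403729 -0.3060178   0.25873189] 28.0083 0.0593769657520683
blue top [[251.0, 160.0], [250.0, 138.0], [314.0, 160.0], [315.0, 138.0]] green top [[253.0, 243.0], [253.0, 261.0], [312.0, 243.0], [311.0, 261.0]] mat [[243.0, 244.0], [239.0, 118.0], [321.0, 244.0], [326.0, 118.0]]
```

View pics/m7b.png

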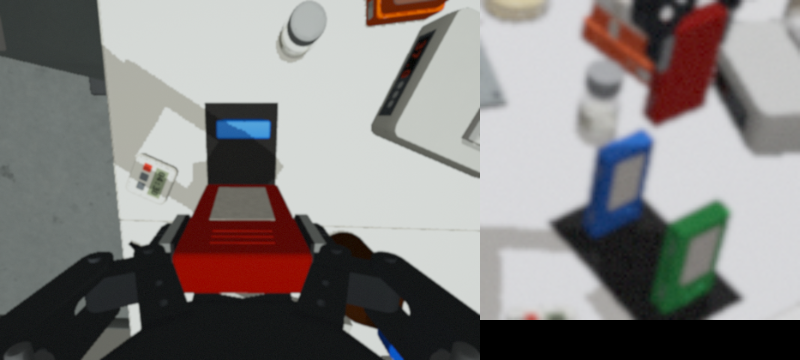

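```bash
python3 - <<'E'
from h import *
i2,pp,C=load('m7');h,s,v=cv2.split(cv2.cvtColor(i2,cv2.COLOR_BGR2HSV));m=(h>95)&(h<130)&(s>120)&(v>90);m[:120]=0;m[190:]=0;m[:,:240]=0;m[:,330:]=0;print(rect(m,pp,C,.113))
r.line_to(G+[0,0,.085],vel=.12)
print(r.line_to(G+[0,0,.058],vel=.025,max_force=5),get_eef_pos(),np.array(get_force()).round(1),get_clock())
s=optics.capture('scene');save(s,'d8.png')
p,C=shot('d8w.png')
A=cv2.resize(cv2.imread('pics/d8w.png'),(480,360));B=cv2.resize(s['pixels'][250:350,320:420,::-1],(320,320))
cv2.imwrite('pics/d8b.png',np.hstack([A,cv2.copyMakeBorder(B,0,40,0,0,0)]))
E
```

```text
(array([ 514.6, -256.5]), array([60.4, 21.3]), 1.8)
True [ 0.51448555 -0.30724169  0.06588922] [-3.3  1.  11.5] 30.425
```

View pics/d8b.png

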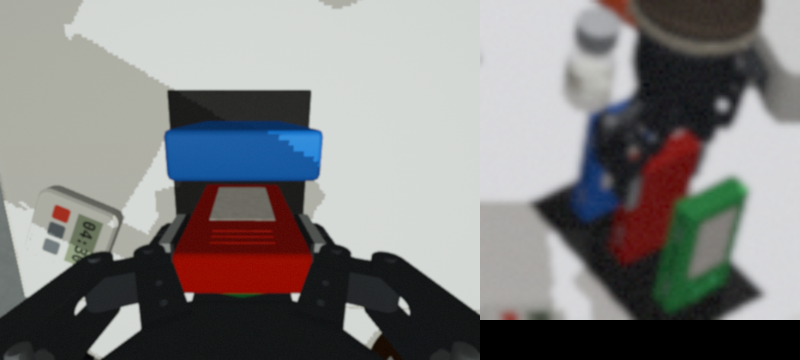

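```bash
python3 - <<'E'
from h import *
r.gripper_open();print(r.line_to(G+[0,0,.14],vel=.06,max_force=6))
r.line_to(G+[0,.05,.3],vel=.25);r.pause(.5)
p,C=shot('f9.png');report(p,C,['case_blue_mid','case_green_mid','vial_mid','timer_mid'])
im,pp,C=load('f9');h,s,v=cv2.split(cv2.cvtColor(im,cv2.COLOR_BGR2HSV))
roi=np.zeros(h.shape,bool);roi[120:330,225:345]=1
for n,mk in(('blue',(h>95)&(h<130)),('green',(h>45)&(h<85)),('red',(h<8)|(h>172))):
    m=mk&(s>120)&roi;t=np.percentile(v[m],[10,90]);print(n,t,rect(m&(v>t.mean()),pp,C,.113))
print(get_clock())
sc=optics.capture('scene');save(sc,'f9_s.png')
A=cv2.resize(im,(480,360));B=cv2.resize(sc['pixels'][250:370,310:430,::-1],(320,320))
cv2.imwrite('pics/f9b.png',np.hstack([A,cv2.copyMakeBorder(B,0,40,0,0,0)]))
E
```

```text
False
case_blue_mid 0.94 [281.  185.8] [ 0.5137 -0.2587  0.058 ]
case_green_mid 0.89 [282.1 260.1] [ 0.5184 -0.3626  0.058 ]
timer_mid 0.79 [187.4 229.4] [ 0.3733 -0.3392  0.0075]
blue [ 76. 162.] (array([ 514. , -256.1]), array([58.1, 18.2]), 1.8)
green [ 73. 183.] (array([ 518.3, -358.9]), array([55.7, 15.9]), 1.8)
red [ 78. 152.] (array([ 515.4, -306.2]), array([58.2, 18.4]), 1.8)
33.8667
```

View pics/f9b.png

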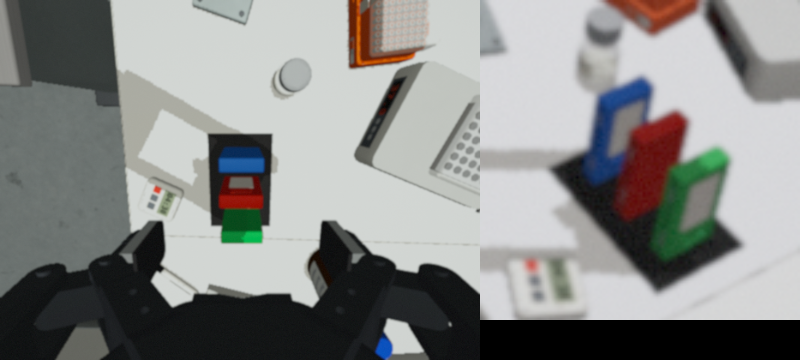

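The red case stands at (515.4, −306.2) mm, yaw 1.8°. That is within about 1.5 mm of the midpoint between the blue and green cases, both also at yaw 1.8°. The vial is upright off the mat, and the robot is clear.

```bash
python3 -c "
from station import *
print(order.finish_job(),get_clock())"
```

```text
the job is handed in; nothing more can be done
the job is handed in; nothing more can be done
```

The job is handed in, with about 34 s of the 64 s used: the vial is upright on the bare worktop, and the red case stands within about 1.5 mm of the middle of the gap, parallel to and in line with the blue and green cases, which did not visibly move.

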